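Load the tin keeper and lap its doors

ROBOT

A 6-joint arm with a two-finger parallel gripper is mounted at the origin on the work surface. World frame = base frame: x ahead of the robot, y to its left, z up, the work surface at z = 0. Lengths are in mm, angles in rad, forces in N, time in s.
With the tool pointing down it reaches from about 350 to 975 mm from the base axis. Payload 4.9 kg.
Tool frame: the origin (TCP) lies at the very end of the fingers, on their centre line; the grasp point (between the pads) lies 19 mm behind it; x points along the fingers, y is the direction in which the jaws open and shut, and the axes are right-handed (so a half turn about x gives the same grasp; the last joint's range is limited). The gripper opens to 85 mm and grips with 20 to 120 N. Pads are 22 mm wide; open, the fingers measure 114 mm over their backs; the gripper's body (76 mm by 85 mm) begins 54 mm behind the grasp point. The pads swing forward as they close: fully open they stand 13 mm farther back than shut.
Start: joints at [1.006, 0.053, 1.613, -0, 1.476, -0.119], TCP at [269.475, 563.901, 231.304] pointing down, gripper open.
Joint ranges: [-3.01, 3.01], [-1.01, 2.22], [0.06, 2.58], [-1.02, 4.17], [0.09, 2.62], [-3.14, 3.14]. Speed limits (rad/s): [2.57, 2.57, 3.14, 3.14, 3.14, 3.14].

INTERFACE

Orientations are given as a rotation vector (axis times angle).
In Python, from workcell import observe, get_image, sign_off gives the robot as it stands.
- The arm moves only by the tool send_rows, never from a script. Its arguments are lists of equal length, an entry for each row: "linear": the shift along the tool's x, y, z in units of 30 mm (1.0 is 30 mm), a list of three; "twist": the turn about the tool's x in units of 5 degrees (1.0 is 5 degrees); "jaw": the closure, from -1 (fully open) to 1 (shut). A call has 1 to 8 rows; each row is the pose to reach, as a shift and turn from the pose measured when the call began, along the tool's axes at that moment; what a row does not reach only later rows make up. A row lasts 1/10 s, in which the tool goes at most 50 mm and 8.59 degrees, less where a joint would pass 70% of its speed; a pose out of reach is approached as far as the arm can. A call with a gripper value outside its range is refused whole. The fingers move at their own pace and stop on an object; "newtons" is the grip in N (left out, the last holds). Time passes only in rows, so rows that repeat a pose let the fingers close. It gives the time, the measured TCP pose, the force and the opening at its end, in the units of the state.
- observe(): the state, without advancing time (a new reading comes with each control period).
- get_image(name): name is "scene" or "top" or "wrist"; returns a dict with "frame" (400x640x3 uint8, red, green, blue), "range_z" (400x640 float32, mm along the optical axis (not along the pixel's ray), 0 where there is no reading), "fx", "fy", "cx", "cy" (pixels), "world_to_cam" (4x4, takes a point from world to camera coordinates); the wrist camera has in their place "tool_from_camera" (4x4, takes a point from camera to tool coordinates, whose origin is the TCP and whose axes are the tool frame's). Camera axes: x right, y down, z forward; pixel columns grow to the right and rows downward; lengths in mm; the calibration is good to about 2 mm. A picture is of the moment at which its call begins: read the wrist's pose just before it.
- sign_off(): hands the job in, once; it reports no verdict.
The state is a dict: "t": time; "qpos": joint angles; "qvel": joint speeds; "joint_efforts": joint torques, N m; "ee_pos": TCP position; "eef_rot": TCP orientation; "ft_force": force on the tool from outside, world axes, zero at the start; "ft_torque": the same for the moment, N m; "finger_gap": finger opening in mm.
Only numpy, scipy, OpenCV 4.12 (cv2) and the standard library are available. Lean on these libraries where they do the work, as an engineer would, in place of code of your own. Each camera call takes 0.05 s, during which the arm holds its last target. There are 200 camera calls.

TASK

Pull the tray of the low counter-top cabinet out to its stop, stand every lidded tin from the worktop flat on it, lid up and side by side, and slide the tray fully home. Then shut the doors so that their edges lap: the left door with the rebated edge first, fully home while the right one still stands open, and the right door with the overlapping flange last. Leave the jar, the bowl and the scraper where they are.

Things in the scene. Friction and masses are not known exactly. Their poses are not given: they have to be found in the camera images.
- cabinet_front (a point): White counter-top cabinet, 310 deep x 360 wide x 110 high mm, fixed. This point is the middle of its front, at the height of the roof's upper face (110 mm above the worktop). Axes: x into the cabinet (away from its front), y to the left as seen facing the cabinet, z up. The cabinet's place and yaw vary. The roof is set back: it begins only 75 mm behind the front, so that from above a hand can follow the tray handle in between the side walls.
- tray (a joint): Aluminium tray on runners, slides along the cabinet's -x, about 2 N of friction. 0 = fully home inside the cabinet, 0.25 m = pulled out to its stop. Starts 0.05 to 0.10 out.
- tray_handle (a point): Middle of the tray's handle: a round steel bar 12 mm thick, 110 mm long, along the cabinet's y, 70 mm above the worktop, standing 28 mm ahead of the tray's front and well above its rim; free space on all sides of it but for two thin stems sloping down and back to the tray at 50 mm either side of the middle. With the tray home it lies 22 mm behind cabinet_front (behind the shut doors).
- tray_floor (a point): Middle of the front edge of the tray's floor (upper face, 20 mm above the worktop). The inner floor reaches 237 mm from here along +x and 146 mm to either side along y, rim 12 mm high, axes as cabinet_front. With the tray at its stop the floor reaches from 196 mm ahead of cabinet_front to 41 mm behind it, so the front 190 mm lie in the open.
- rebated_leaf (a joint): Left door (as seen facing the cabinet), upright hinge at its left edge. 0 = shut, grows as it opens (1.57 = square to the front). Stays where it is left. Starts 1.5 to 1.75 open. Grey panel 163 wide, 96 high, 14 mm thick with a free edge that is rebated: a 22 mm steel tongue only 6 mm thick goes on along its inner face. The two doors really touch: the flange of the right door blocks this door if the right one is shut first.
- rebated_leaf_hinge (a point): On the hinge axis of the left door, at half its height (56 mm above the worktop). Axes turn with the door: -x is the outward normal of its outer face, -y runs from hinge to free edge. The outer face lies at x = -14 mm.
- rebated_leaf_push (a point): Point on the left door's outer face, 120 mm from the hinge and 86 mm above the worktop (the door's upper edge is at 104 mm), a good place to push. A knob, 22 mm wide and standing 22 mm out, is lower down: 38 mm above the worktop, 142 mm from the hinge. Axes as the door's hinge point.
- flanged_leaf (a joint): Right door, upright hinge at its right edge. 0 = shut, grows as it opens. Stays where it is left. Starts 1.5 to 1.75 open. Grey panel 165 wide, 96 high, 14 mm thick; a steel flange 22 mm wide, 6 mm thick, goes on along its outer face and laps over the left door's tongue when both are shut.
- flanged_leaf_hinge (a point): On the hinge axis of the right door, at half its height (56 mm above the worktop). Axes turn with the door: -x is the outward normal of its outer face, +y runs from hinge to free edge. The outer face lies at x = -14 mm.
- flanged_leaf_push (a point): Point on the right door's outer face, 120 mm from the hinge, 86 mm above the worktop; knob as on the left door. Axes as that door's hinge point.
- jar: Glass jar with a steel cap, 72 mm across, 110 mm high; bystander. Origin under its centre.
- bowl: White bowl, 130 mm across, 60 mm high; bystander. Origin under its centre.
- scraper: Spatula with a red handle, lying on the worktop; bystander.
- tin0_mid (a point): Plain steel tin with a fixed lid, 90 x 56 mm and 46 mm high, about 0.2 kg (0.15 to 0.31); this point is its centre, half-way up; x along its length, y across, z up. Three or four tins are there; the absent ones give None.
- tin1_mid (a point): A tin like tin0, or absent (None).
- tin2_mid (a point): A tin like tin0, or absent (None).
- tin3_mid (a point): A tin like tin0, or absent (None).

How it is judged:
By the outcome, as a careful person would: the job done as asked, in the order asked, and still so for the second after the job is handed in, with the robot touching nothing.
Of tin0, tin1, tin2, tin3 only 3 to 4 are there at a start; the rules pass over those that are not, and their reading is None.
At some moment in a run one of tin0, tin1, tin2, tin3 may be knocked a few centimetres aside while the robot is not near it.
Once in a run the grip may slacken for a moment while it holds something.
It also fails if it takes over 210 s, if anything falls off the work surface, if the arm or the gripper's body presses on something with over 40 N, if the wrist force passes 120 N, or if a joint passes its speed limit or range.

## Working session

There is one attempt and no reset: what is moved stays moved. The work goes in short steps, Python scripts to look and compute and a tool call to move; the robot and the scene stay as the last step left them, time stands still between calls to the robot, and variables do not carry over. Pictures are saved under pics/ and viewed, about 12 in all and at most 16, crops included, and the job is handed in when it is done.

Besides the shell and the picture viewer there is one more tool, called as name(argument=value, ...), one argument or row to a line, values as JSON. send_rows: Moves the arm, as the interface text tells. Its arguments: {"type":"object","properties":{"linear":{"type":"array"},"twist":{"type":"array"},"jaw":{"type":"array"},"newtons":{"type":"number"}},"required":["linear","twist","jaw"]}

```bash
ls; mkdir -p pics; cat > h.py <<'E'
import numpy as np, cv2
from scipy.spatial.transform import Rotation as R
from workcell import observe, get_image, sign_off
def cloud(name):
    s=observe(); d=get_image(name); z=d["range_z"].astype(float)
    v,u=np.mgrid[0:400,0:640]
    P=np.stack([(u-d["cx"])/d["fx"]*z,(v-d["cy"])/d["fy"]*z,z],-1)
    if name=="wrist":
        T=np.array(d["tool_from_camera"]); P=P@T[:3,:3].T+T[:3,3]
        P=R.from_rotvec(s["eef_rot"]).apply(P.reshape(-1,3)).reshape(P.shape)+s["ee_pos"]
    else:
        T=np.linalg.inv(d["world_to_cam"]); P=P@T[:3,:3].T+T[:3,3]
    P[z==0]=np.nan
    return d["frame"],P
def save(n,f): cv2.imwrite(f"pics/{n}.png",f[...,::-1])
E
python3 - <<'E'
from h import *
s=observe(); print({k:np.round(v,3) for k,v in s.items()}); print(R.from_rotvec(s["eef_rot"]).as_matrix().round(3))
f,P=cloud("top"); save("top0",f); np.save("top.npy",P)
f,P=cloud("scene"); save("scene0",f); np.save("scene.npy",P)
E
```

```text
pics
{'t': np.float64(0.0), 'qpos': array([ 1.006,  0.053,  1.614, -0.   ,  1.476, -0.119]), 'qvel': array([ 0.   ,  0.001,  0.   ,  0.   ,  0.002, -0.002]), 'joint_efforts': array([-1.0000e-03, -3.9367e+01, -3.7018e+01, -0.0000e+00,  7.0000e-03,
        0.0000e+00]), 'ee_pos': array([269.154, 563.375, 230.042]), 'eef_rot': array([ 0.348,  1.543, -0.351]), 'ft_force': array([-0.35 ,  0.099,  0.693]), 'ft_torque': array([ 0.056,  0.053, -0.005]), 'finger_gap': np.float64(85.491)}
[[-0.001  0.431  0.902]
 [-0.002  0.902 -0.431]
 [-1.    -0.002 -0.   ]]
```

View pics/top0.png

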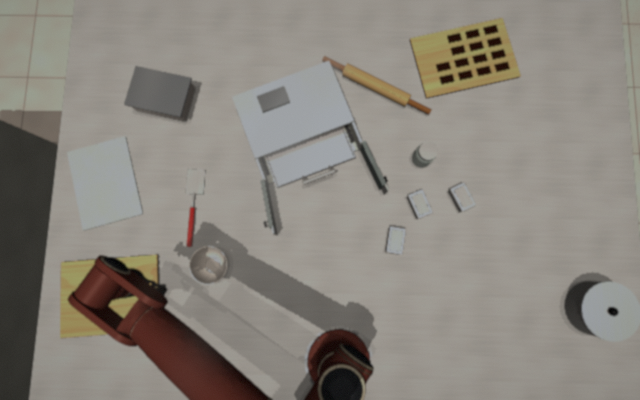

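View pics/scene0.png

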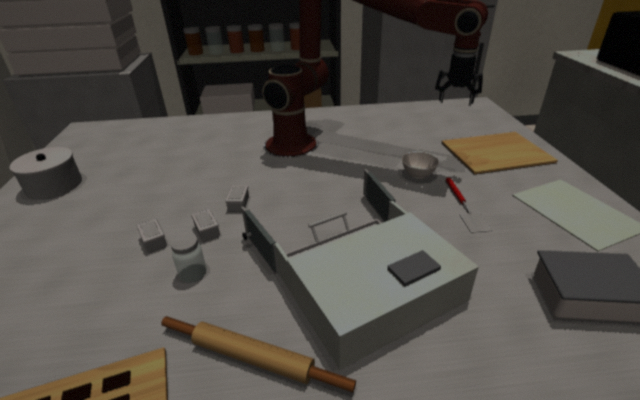

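The top view shows the open cabinet at about (300,110), with the tray handle at (320,177) and the doors at (270,205) and (373,167). Three tins sit at (396,240), (420,204) and (461,197), the jar is at (425,155), the bowl at (209,263) and the scraper at (192,210). The scene view agrees and shows no fourth tin.

```bash
python3 - <<'E'
from h import *
P=np.load("top.npy")
def g(u,v): return P[v,u].round(0)
for n,u,v in [("roof",300,120),("roofFL",262,155),("roofFR",352,124),("handle",320,178),("tray",315,160),("jar",425,155),("bowl",209,263),("corner00",180,150),("right",400,150)]: print(n,g(u,v))
Z=P[...,2]
# tins
m=((Z>36)&(Z<58)).astype(np.uint8); m[:, :380]=0; m[265:]=0
n,l,st,c=cv2.connectedComponentsWithStats(m)
for i in range(1,n):
    if st[i,4]<60: continue
    pts=P[l==i][:,:2].astype(np.float32); r=cv2.minAreaRect(pts); print("blob",c[i].round(0),st[i,4],"rect",np.round(r[0]),np.round(r[1]),round(r[2],1),"z",np.median(Z[l==i]))
# roof
m=((Z>100)&(Z<118)).astype(np.uint8); m[:60]=0; m[240:]=0; m[:,:225]=0; m[:,400:]=0
n,l,st,c=cv2.connectedComponentsWithStats(m)
for i in range(1,n):
    if st[i,4]<40: continue
    pts=P[l==i][:,:2].astype(np.float32); r=cv2.minAreaRect(pts); print("hi",c[i].round(0),st[i,4],"rect",np.round(r[0]),np.round(r[1]),round(r[2],1),np.median(Z[l==i])); print(cv2.boxPoints(r).round(0).tolist())
# handle, 
m=((Z>58)&(Z<84)).astype(np.uint8); m[:165]=0; m[195:]=0; m[:,:290]=0; m[:,350:]=0
pts=P[m>0]; print(len(pts)); print(pts.mean(0).round(0), pts.min(0), pts.max(0))
E
```

```text
roof [811. 149. 108.]
roofFL [684. 273. 113.]
roofFR [803. -30.  99.]
handle [631.  78.   5.]
tray [693.  97.  20.]
jar [ 696. -275.  110.]
bowl [319. 461.   5.]
corner00 [725. 592.   6.]
right [ 740. -210.    5.]
blob [394.  92.] 355 rect [ 944. -181.] [130.  44.] 62.3 z 45.68497515682725
blob [462. 197.] 427 rect [ 567. -419.] [89. 58.] 27.5 z 47.11278843814034
blob [420. 204.] 422 rect [ 539. -270.] [90. 56.] 24.5 z 47.09319814657124
blob [395. 240.] 439 rect [ 411. -187.] [57. 90.] 81.5 z 47.046574423139646
hi [295. 115.] 6904 rect [730. 133.] [501. 417.] 22.0 110.71119521445246
[[420.0, 232.0], [576.0, -154.0], [1040.0, 34.0], [884.0, 420.0]]
125
[621.  84.  75.] [595.00920896  28.70394447  61.03630856] [652.07107113 138.20130784  83.45268328]
```

```bash
cat >> h.py <<'E'
def go(*wps, verbose=True):
    """wps: (x,y,z,tool-y-angle deg or None): prints linear/twist from the present pose"""
    s=observe(); M=R.from_rotvec(s["eef_rot"]).as_matrix(); p=np.array(s["ee_pos"])
    a0=np.degrees(np.arctan2(M[1,1],M[0,1]))
    print("t %.2f p %s yang %.1f gap %.1f F %s q %s"%(s["t"],p.round(1),a0,s["finger_gap"],np.round(s["ft_force"],1),np.round(s["qpos"],2)))
    for w in wps:
        l=M.T@(np.array(w[:3])-p)/30
        t=0 if w[3] is None else -((w[3]-a0+90)%180-90)/5
        print(np.round(w,1) if w[3] is not None else w[:3],"-> lin",l.round(2).tolist(),"twist",round(t,2),"dist",round(np.linalg.norm(l)*30))
E
cat > cab.py <<'E'
from h import *
# cabinet frame estimated in fit.py
E
python3 - <<'E'
from h import *
P=np.load("top.npy"); Q=np.load("scene.npy")
for nm,A in (("top",P),("scene",Q)):
    X=A.reshape(-1,3); X=X[~np.isnan(X[:,0])]
    m=(X[:,2]>106)&(X[:,2]<114)&(X[:,0]>560)&(X[:,0]<1080)&(X[:,1]>-120)&(X[:,1]<430); r=X[m]
    best=None
    for d in np.arange(15,30,.25):
        c,s=np.cos(np.radians(d)),np.sin(np.radians(d)); u=r[:,:2]@[c,s]; v=r[:,:2]@[-s,c]
        k=np.histogram(u,np.arange(400,1300,3))[0].astype(float); k2=np.histogram(v,np.arange(-600,600,3))[0].astype(float)
        sc=(np.diff(k)**2).sum()+(np.diff(k2)**2).sum()
        if best is None or sc>best[0]: best=(sc,d,u,v)
    _,d,u,v=best; print(nm,d,"u pct",np.percentile(u,[0.5,2,5,50,98,99.5]).round(0),"v",np.percentile(v,[0.5,2,50,98,99.5]).round(0))
    main=(u>np.percentile(u,30)); print(" v of rear", np.percentile(v[main],[1,99]).round(0))
    # handle fit
    m=(X[:,2]>60)&(X[:,2]<82)&(abs(X[:,0]-621)<60)&(abs(X[:,1]-84)<70); h=X[m]
    c,s=np.cos(np.radians(d)),np.sin(np.radians(d)); hu,hv=h[:,:2]@[c,s],h[:,:2]@[-s,c]
    pf=np.polyfit(hv,hu,1); print(" handle n",len(h),"u med",np.median(hu).round(1),"v range",np.percentile(hv,[2,98]).round(0),"slope deg",np.degrees(np.arctan(pf[0])).round(1),"z",np.percentile(h[:,2],95).round(0))
E
```

```text
top 23.0 u pct [582. 734. 740. 838. 965. 969.] v [-353. -346. -183.    6.   10.]
 v of rear [-346.    8.]
 handle n 121 u med 604.1 v range [-223. -109.] slope deg 0.5 z 80.0
scene 22.25 u pct [738. 743. 752. 863. 971. 973.] v [-341. -337. -199.   10.   17.]
 v of rear [-340.   15.]
 handle n 187 u med 611.2 v range [-222. -108.] slope deg -0.5 z 76.0
```

```bash
python3 -c "
from h import *
go((450,320,225,40),(610,76,220,22.6))"
```

```text
t 0.10 p [269.2 563.4 230.2] yang 64.5 gap 85.5 F [-0.4  0.2 -0.2] q [ 1.01  0.05  1.61  0.    1.48 -0.12]
[450 320 225  40] -> lin [0.18, -4.72, 8.94] twist 4.89 dist 303
[610.   76.  220.   22.6] -> lin [0.35, -9.76, 17.26] twist 8.37 dist 595
```

send_rows(
  linear=[
    [0.35,-9.76,17.26],
    [0.35,-9.76,17.26],
    [0.35,-9.76,17.26],
    [0.35,-9.76,17.26],
    [0.35,-9.76,17.26],
    [0.35,-9.76,17.26],
    [0.35,-9.76,17.26],
    [0.35,-9.76,17.26],
  ],
  twist=[8.37,8.37,8.37,8.37,8.37,8.37,8.37,8.37],
  jaw=[-1,-1,-1,-1,-1,-1,-1,-1],
  newtons=60,
)

```text
t: 0.9
ee_pos: [498.9, 234.1, 223.4]
eef_rot: [0.912, 1.371, -0.916]
ft_force: [0.6, 0.8, 0.6]
finger_gap: 85.6
```

```bash
python3 -c "
from h import *
go((610,76,220,22.6))"
```

```text
t 0.90 p [498.9 234.1 223.4] yang 22.6 gap 85.6 F [0.6 0.8 0.6] q [ 0.3  -0.12  1.79 -0.    1.47 -0.09]
[610.   76.  220.   22.6] -> lin [0.12, 1.39, 6.29] twist 0.0 dist 193
```

send_rows(
  linear=[
    [0.12,1.39,6.29],
    [0.12,1.39,6.29],
    [0.12,1.39,6.29],
    [0.12,1.39,6.29],
    [0.12,1.39,6.29],
    [0.12,1.39,6.29],
  ],
  twist=[0,0,0,0,0,0],
  jaw=[-1,-1,-1,-1,-1,-1],
)

```text
t: 1.5
ee_pos: [609.8, 75.1, 218.9]
eef_rot: [0.913, 1.372, -0.918]
ft_force: [-0.1, 0.5, 0.9]
finger_gap: 85.4
```

```bash
python3 - <<'E'
from h import *
go((610,76,220,22.6))
f,P=cloud("wrist"); save("w1",f); np.save("w1.npy",P)
X=P.reshape(-1,3); X=X[~np.isnan(X[:,0])]
d=22.6; c,s=np.cos(np.radians(d)),np.sin(np.radians(d))
m=(X[:,2]>60)&(X[:,2]<80)&(abs(X[:,0]-621)<60)&(abs(X[:,1]-84)<80); h=X[m]; u,v=h[:,:2]@[c,s],h[:,:2]@[-s,c]
print(len(h),"u",np.percentile(u,[5,50,95]).round(1),"v",np.percentile(v,[1,99]).round(1),np.degrees(np.arctan(np.polyfit(v,u,1)[0])), np.percentile(h[:,2],[5,50,95]))
E
```

```text
t 1.50 p [609.8  75.1 218.9] yang 22.5 gap 85.4 F [-0.1  0.5  0.9] q [ 0.    0.04  1.65 -0.    1.46 -0.39]
[610.   76.  220.   22.6] -> lin [-0.04, 0.02, -0.03] twist -0.02 dist 1
1760 u [600.6 606.  612.3] v [-223.6 -107.6] 0.037135162206217334 [69.24923274 75.60126219 77.2748658 ]
```

View pics/w1.png

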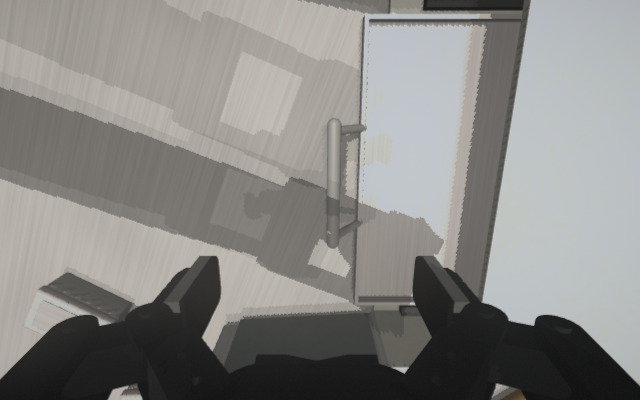

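The wrist view shows the handle bar upright at (334,185) px and the tray floor right of it. The fitted bar agrees with the spec: top at 76 mm, length 116 mm, yaw 22.6°.

```bash
cat > cab.py <<'E'
from h import *
A=np.radians(22.6); C,S=np.cos(A),np.sin(A)
UF,VC=658.0,-165.6   # front of cabinet and middle, along the cabinet axes
def W(u,v): return (u*C-v*S, u*S+v*C)     # cabinet axes (offset to world origin) -> world
def at(x,y,z=None): return W(UF+x,VC+y)   # cabinet_front frame -> world
E
python3 -c "
from cab import *
go((*W(606,VC),130,22.6),(*W(606,VC),49,22.6))"
```

```text
t 1.55 p [609.5  76.1 219.2] yang 22.6 gap 85.1 F [0.5 0.6 0.3] q [ 0.    0.04  1.65 -0.    1.46 -0.39]
[623.1  80.  130.   22.6] -> lin [2.97, 0.48, 0.05] twist -0.0 dist 90
[623.1  80.   49.   22.6] -> lin [5.67, 0.49, 0.05] twist -0.0 dist 171
```

send_rows(
  linear=[
    [2.97,0.48,0.05],
    [2.97,0.48,0.05],
    [5.67,0.48,0.05],
    [5.67,0.48,0.05],
    [5.67,0.48,0.05],
    [5.67,0.48,0.05],
    [5.67,0.48,0.05],
    [5.67,0.48,0.05],
  ],
  twist=[0,0,0,0,0,0,0,0],
  jaw=[-0.3,-0.3,-0.3,-0.3,0.9,0.9,0.9,0.9],
)

```text
t: 2.35
ee_pos: [624.8, 80.8, 52.4]
eef_rot: [0.914, 1.369, -0.913]
ft_force: [-0.7, 1.5, 2.9]
finger_gap: 9.8
```

```bash
python3 -c "
from cab import *
go((*W(430,VC),49,22.6),(*W(426,VC),49,22.6))"
```

```text
t 2.35 p [624.8  80.8  52.4] yang 22.6 gap 9.8 F [-0.7  1.5  2.9] q [ 0.01  0.23  1.73 -0.    1.18 -0.38]
[460.6  12.4  49.   22.6] -> lin [0.1, -5.93, 0.0] twist 0.0 dist 178
[456.9  10.8  49.   22.6] -> lin [0.1, -6.06, 0.0] twist 0.0 dist 182
```

send_rows(
  linear=[
    [0,-0.8,0],
    [0,-1.6,0],
    [0,-2.4,0],
    [0,-3.2,0],
    [0,-4.0,0],
    [0,-4.8,0],
    [0,-5.5,0],
    [0,-5.9,0],
  ],
  twist=[0,0,0,0,0,0,0,0],
  jaw=[0.9,0.9,0.9,0.9,0.9,0.9,0.9,0.9],
)

```text
t: 3.15
ee_pos: [463.6, 13.7, 52.6]
eef_rot: [0.923, 1.36, -0.905]
ft_force: [38.7, 17.9, -38.3]
finger_gap: 9.8
```

send_rows(
  linear=[
    [0,-0.2,0],
    [0,-0.2,0],
    [0,-0.3,0],
  ],
  twist=[0,0,0],
  jaw=[0.9,0.9,0.9],
)

```text
t: 3.45
ee_pos: [464.0, 13.9, 52.7]
eef_rot: [0.942, 1.34, -0.886]
ft_force: [51.1, 21.1, -49.2]
finger_gap: 9.5
```

send_rows(
  linear=[
    [0,0.2,0],
    [0,0.15,0],
    [0,0.15,0],
    [0,0.15,0],
    [-1.6,0.15,0],
    [-3.2,0.15,0],
    [-4.8,0.15,0],
    [-6,0.15,0],
  ],
  twist=[0,0,0,0,0,0,0,0],
  jaw=[0.9,0,0,0,0,-0.5,-1,-1],
)

```text
t: 4.25
ee_pos: [461.4, 12.9, 237.5]
eef_rot: [0.943, 1.335, -0.884]
ft_force: [1.2, -0.0, 0.0]
finger_gap: 83.5
```

```bash
python3 - <<'E'
from cab import *
go()
f,P=cloud("wrist"); g,T=cloud("top"); save("pair2",np.hstack([f,g])); save("t2",cv2.resize(g[50:300,150:550],None,fx=1.9,fy=1.9))
save("w2",f)
X=P.reshape(-1,3); X=X[~np.isnan(X[:,0])]; u,v=X[:,:2]@[C,S],X[:,:2]@[-S,C]
m=(X[:,2]>66)&(X[:,2]<80)&(abs(u-432)<40)&(abs(v-VC)<75)
print("handle",m.sum(),np.percentile(u[m],[5,50,95]),np.percentile(v[m],[1,99]))
X=T.reshape(-1,3); u,v=X[:,:2]@[C,S],X[:,:2]@[-S,C]
m=(X[:,2]>60)&(X[:,2]<84)&(abs(u-432)<40)&(abs(v-VC)<75)
print("handle top",m.sum(),np.percentile(u[m],[5,50,95]),np.percentile(v[m],[1,99]))
Z=T[...,2]; m=((Z>36)&(Z<58)).astype(np.uint8); m[:, :380]=0; m[265:]=0; m[:150]=0
n,l,st,c=cv2.connectedComponentsWithStats(m)
for i in range(1,n):
    if st[i,4]<60: continue
    r=cv2.minAreaRect(T[l==i][:,:2].astype(np.float32)); b=cv2.boxPoints(r); e=max((b[1]-b[0],b[2]-b[1]),key=np.linalg.norm)
    print("tin",c[i].round(0),np.round(r[0]),np.round(r[1]),"long axis deg",np.degrees(np.arctan2(e[1],e[0]))%180)
E
```

```text
t 4.25 p [461.4  12.9 237.5] yang 22.3 gap 83.5 F [ 1.2 -0.   0. ] q [-0.14 -0.4   2.    0.02  1.49 -0.53]
handle 1481 [434.20705639 439.3689969  444.46032796] [-224.02322208 -108.0378173 ]
handle top 5 [434.288083   437.14296691 442.41548983] [-121.24593104 -116.85974305]
tin [462. 197.] [ 567. -419.] [89. 59.] long axis deg 27.00216
tin [420. 204.] [ 539. -271.] [89. 58.] long axis deg 23.860662
tin [395. 240.] [ 411. -187.] [58. 90.] long axis deg 171.05383
```

View pics/t2.png

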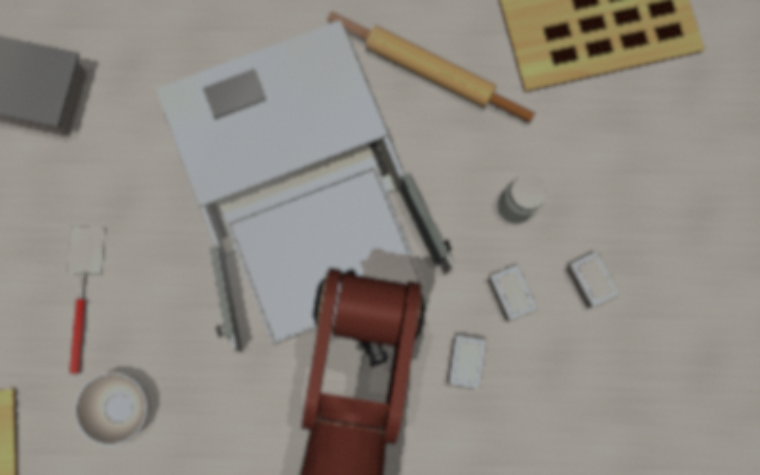

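The tray is out (floor front at about (270,340) px in the crop) and the doors are still open. There are three tins, at (467,360), (512,292) and (592,278) px, and no fourth anywhere, including the spots the arm was hiding before.

```bash
sed -i 's/UF,VC=658.0/UF,VC=661.0/' cab.py; cat >> cab.py <<'E'
def tin(x,y):
    f,P=cloud("wrist"); Z=P[...,2]
    with np.errstate(invalid="ignore"): m=((Z>38)&(Z<54)&(np.hypot(P[...,0]-x,P[...,1]-y)<90)).astype(np.uint8)
    n,l,st,c=cv2.connectedComponentsWithStats(m); i=1+np.argmax(st[1:,4])
    r=cv2.minAreaRect(P[l==i][:,:2].astype(np.float32)); b=cv2.boxPoints(r); e=max((b[1]-b[0],b[2]-b[1]),key=np.linalg.norm)
    a=np.degrees(np.arctan2(e[1],e[0]))%180
    print("tin px",c[i].round(0),st[i,4],"ctr",np.round(r[0],1),"size",np.round(r[1],1),"long",a.round(1),"z",np.median(Z[l==i]).round(1)); return *r[0],a,f
E
python3 -c "
from cab import *
go((411,-187,220,81))"
```

```text
t 4.35 p [463.9  12.6 241.3] yang 22.3 gap 85.3 F [-0.6  0.2  0.1] q [-0.14 -0.4   1.99  0.02  1.49 -0.53]
[ 411 -187  220   81] -> lin [0.54, -4.19, 5.48] twist -11.74 dist 208
```

send_rows(
  linear=[
    [0.54,-4.19,5.48],
    [0.54,-4.19,5.48],
    [0.54,-4.19,5.48],
    [0.54,-4.19,5.48],
    [0.54,-4.19,5.48],
    [0.54,-4.19,5.48],
    [0.54,-4.19,5.48],
    [0.54,-4.19,5.48],
  ],
  twist=[-11.74,-11.74,-11.74,-11.74,-11.74,-11.74,-11.74,-11.74],
  jaw=[-1,-1,-1,-1,-1,-1,-1,-1],
  newtons=80,
)

```text
t: 5.15
ee_pos: [410.4, -187.5, 219.5]
eef_rot: [0.132, 1.513, -0.108]
ft_force: [-0.0, 0.9, -0.6]
finger_gap: 85.6
```

```bash
python3 -c "
from cab import *
x,y,a,f=tin(411,-187); save('w3',f)
print(R.from_rotvec(observe()['eef_rot']).as_matrix()[:,0].round(3))
go((x,y,90,a+90),(x,y,8,a+90))"
```

```text
tin px [312. 170.] 5041 ctr [ 412.4 -190.3] size [56.1 89.7] long 171.5 z 47.0
[ 0.055  0.011 -0.998]
t 5.20 p [ 410.5 -187.3  219.5] yang 81.3 gap 85.5 F [0.8 0.8 0.4] q [-0.62 -0.41  2.04  0.04  1.48 -2.04]
[ 412.4 -190.3   90.   261.5] -> lin [4.31, -0.17, -0.15] twist -0.04 dist 130
[ 412.4 -190.3    8.   261.5] -> lin [7.04, -0.22, -0.3] twist -0.04 dist 212
```

View pics/w3.png

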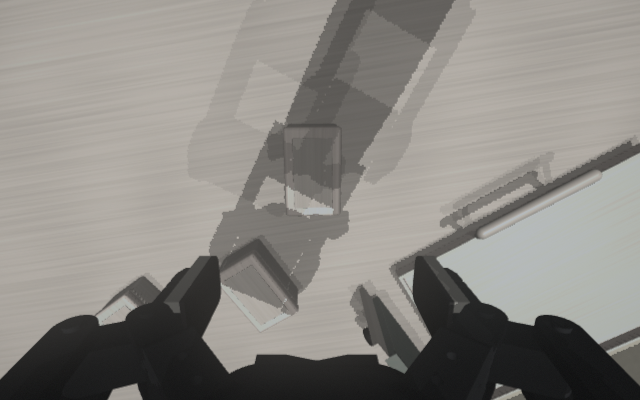

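The wrist view shows tin A at (312,170) px, square to the jaws, 56x90 mm with its top at 47 mm, as it should be. The tool leans about 3° after the loaded pull, which this grasp can take.

send_rows(
  linear=[
    [4.31,-0.2,-0.15],
    [4.31,-0.2,-0.15],
    [4.31,-0.2,-0.15],
    [7.04,-0.22,-0.3],
    [7.04,-0.22,-0.3],
    [7.04,-0.22,-0.3],
    [7.04,-0.22,-0.3],
    [7.04,-0.22,-0.3],
  ],
  twist=[0,0,0,0,0,0,0,0],
  jaw=[-1,-1,-1,-1,-1,-1,0.7,0.7],
)

```text
t: 6.0
ee_pos: [414.0, -191.2, 10.6]
eef_rot: [0.13, 1.509, -0.109]
ft_force: [-1.1, 2.7, 2.9]
finger_gap: 59.2
```

send_rows(
  linear=[
    [0,0,0],
    [0,0,0],
    [0,0,0],
  ],
  twist=[0,0,0],
  jaw=[0.7,0.7,0.7],
)

```text
t: 6.3
ee_pos: [414.5, -191.6, 11.5]
eef_rot: [0.129, 1.508, -0.11]
ft_force: [-0.4, -0.1, -2.5]
finger_gap: 54.9
```

```bash
python3 -c "
from cab import *
print(R.from_rotvec(observe()['eef_rot']).as_matrix()[:,0].round(3))
x,y=W(535,VC-88)
go((412,-190,180,None),(x,y,180,112.6))"
```

```text
[ 0.06   0.008 -0.998]
t 6.30 p [ 414.5 -191.6   11.5] yang 81.3 gap 54.9 F [-0.4 -0.1 -2.5] q [-0.62 -0.14  2.19  0.05  1.04 -2.06]
(412, -190, 180) -> lin [-5.61, 0.13, 0.24] twist 0 dist 168
[591.4 -28.5 180.  112.6] -> lin [-5.21, 6.36, 5.31] twist -6.27 dist 294
```

send_rows(
  linear=[
    [-1.5,0,0],
    [-3,0.1,0.1],
    [-4.5,0.1,0.2],
    [-5.6,0.13,0.24],
    [-5.21,6.36,5.31],
    [-5.21,6.36,5.31],
    [-5.21,6.36,5.31],
    [-5.21,6.36,5.31],
  ],
  twist=[0,0,0,0,-6.27,-6.27,-6.27,-6.27],
  jaw=[0.7,0.7,0.7,0.7,0.7,0.7,0.7,0.7],
)

```text
t: 7.1
ee_pos: [561.6, -54.7, 180.0]
eef_rot: [-0.314, 1.487, 0.306]
ft_force: [0.4, -0.4, -1.4]
finger_gap: 54.8
```

```bash
python3 -c "
from cab import *
x,y=W(535,VC-88)
go((x,y,180,112.6),(x,y,60,112.6),(x,y,32,112.6))"
```

```text
t 7.10 p [561.6 -54.7 180. ] yang 112.8 gap 54.8 F [ 0.4 -0.4 -1.4] q [-0.24 -0.09  1.85  0.02  1.33 -2.21]
[591.4 -28.5 180.  112.6] -> lin [0.07, 0.42, 1.25] twist 0.04 dist 40
[591.4 -28.5  60.  112.6] -> lin [4.06, 0.49, 1.02] twist 0.04 dist 126
[591.4 -28.5  32.  112.6] -> lin [4.99, 0.5, 0.96] twist 0.04 dist 153
```

send_rows(
  linear=[
    [0.07,0.42,1.25],
    [2,0.42,1.2],
    [3.2,0.5,1.1],
    [4.06,0.5,1.0],
    [4.5,0.5,1.0],
    [4.8,0.5,0.96],
    [4.99,0.5,0.96],
    [4.99,0.5,0.96],
  ],
  twist=[0,0,0,0,0,0,0,0],
  jaw=[0.7,0.7,0.7,0.7,0.7,0.7,0.7,0.7],
)

```text
t: 7.9
ee_pos: [592.3, -29.0, 33.1]
eef_rot: [-0.314, 1.485, 0.306]
ft_force: [-0.1, 0.3, -2.1]
finger_gap: 55.2
```

```bash
python3 -c "
from cab import *
x,y=W(535,VC-88)
print(observe()['qpos'][5])
go((x,y,32,112.6))"
```

```text
-2.1617365257338883
t 7.90 p [592.3 -29.   33.1] yang 112.8 gap 55.2 F [-0.1  0.3 -2.1] q [-0.18  0.14  1.87  0.02  1.07 -2.16]
[591.4 -28.5  32.  112.6] -> lin [0.04, 0.03, -0.03] twist 0.04 dist 2
```

send_rows(
  linear=[
    [0.07,0,0],
    [0.1,0,0],
    [0.1,0,0],
    [0.1,0,0],
    [0.1,0,0],
    [-1.4,0,0],
    [-3,0,0],
    [-5,0,0],
  ],
  twist=[0,0,0,0,0,0,0,0],
  jaw=[0.7,0.7,-0.6,-0.6,-0.6,-0.6,-0.6,-1],
)

```text
t: 8.7
ee_pos: [582.7, -29.8, 173.5]
eef_rot: [-0.314, 1.487, 0.306]
ft_force: [0.7, 0.7, 0.1]
finger_gap: 81.0
```

```bash
python3 -c "
from cab import *
go((539,-270,200,114))"
```

```text
t 8.70 p [582.7 -29.8 173.5] yang 112.8 gap 81.0 F [0.7 0.7 0.1] q [-0.19 -0.04  1.81  0.02  1.32 -2.16]
[ 539 -270  200  114] -> lin [-1.03, -6.83, -4.39] twist -0.24 dist 246
```

send_rows(
  linear=[
    [-1.0,-6.83,-4.39],
    [-1.0,-6.83,-4.39],
    [-1.0,-6.83,-4.39],
    [-1.0,-6.83,-4.39],
    [-1.0,-6.83,-4.39],
    [-1.0,-6.83,-4.39],
    [-1.0,-6.83,-4.39],
  ],
  twist=[-0.24,-0.24,-0.24,-0.24,-0.24,-0.24,-0.24],
  jaw=[-1,-1,-1,-1,-1,-1,-1],
)

```text
t: 9.4
ee_pos: [538.8, -270.7, 199.2]
eef_rot: [-0.328, 1.485, 0.32]
ft_force: [0.3, 0.9, 0.5]
finger_gap: 85.4
```

```bash
python3 -c "
from cab import *
x,y,a,f=tin(539,-270); save('w4',f)
g,T=cloud('top'); save('t4',cv2.resize(g[50:300,150:550],None,fx=1.9,fy=1.9))
go((x,y,90,a+90),(x,y,8,a+90))"
```

```text
tin px [317. 173.] 5680 ctr [ 541.  -274.6] size [89.7 56.1] long 23.5 z 47.0
t 9.50 p [ 539.1 -269.   198.8] yang 114.0 gap 85.3 F [ 0.2  0.7 -0. ] q [-0.61 -0.01  1.73  0.04  1.37 -2.6 ]
[ 541.  -274.6   90.   113.5] -> lin [3.62, -0.14, -0.23] twist 0.11 dist 109
[ 541.  -274.6    8.   113.5] -> lin [6.35, -0.09, -0.39] twist 0.11 dist 191
```

View pics/t4.png

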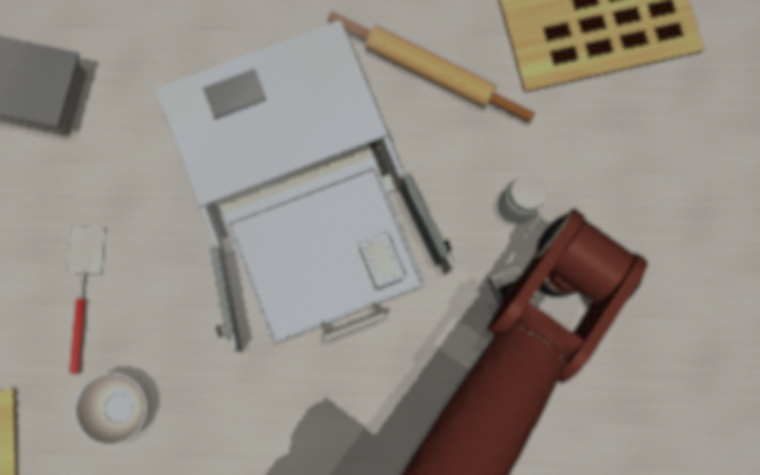

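Tin A stands flat on the tray at (382,260) px, and the handle is at (355,323). Tin B measures well under the gripper, so I'm grasping it next.

send_rows(
  linear=[
    [3.62,-0.14,-0.23],
    [3.62,-0.14,-0.23],
    [3.62,-0.14,-0.23],
    [6.35,-0.09,-0.39],
    [6.35,-0.09,-0.39],
    [6.35,-0.09,-0.39],
    [6.35,-0.09,-0.39],
    [6.35,-0.09,-0.39],
  ],
  twist=[0.1,0.1,0.1,0.1,0.1,0.1,0.1,0.1],
  jaw=[-1,-1,-1,-1,-1,0.7,0.7,0.7],
)

```text
t: 10.3
ee_pos: [543.3, -275.6, 11.6]
eef_rot: [-0.327, 1.482, 0.314]
ft_force: [0.9, 0.6, -1.6]
finger_gap: 55.1
```

send_rows(
  linear=[
    [0,0,0],
    [0,0,0],
    [0,0,0],
  ],
  twist=[0,0,0],
  jaw=[0.7,0.7,0.7],
)

```text
t: 10.6
ee_pos: [543.9, -276.0, 12.9]
eef_rot: [-0.328, 1.481, 0.313]
ft_force: [-0.4, -1.0, -1.7]
finger_gap: 54.7
```

```bash
python3 -c "
from cab import *
x,y=W(535,VC)
go((541,-274,180,None),(x,y,180,112.6))"
```

```text
t 10.60 p [ 543.9 -276.    12.9] yang 113.6 gap 54.7 F [-0.4 -1.  -1.7] q [-0.61  0.21  1.83  0.05  1.05 -2.62]
(541, -274, 180) -> lin [-5.56, -0.02, 0.28] twist 0 dist 167
[557.6  52.7 180.  112.6] -> lin [-5.48, 9.73, 5.15] twist 0.2 dist 369
```

send_rows(
  linear=[
    [-1.5,0,0],
    [-3,0,0.1],
    [-4.5,0,0.2],
    [-5.6,0,0.28],
    [-5.48,9.73,5.15],
    [-5.48,9.73,5.15],
    [-5.48,9.73,5.15],
    [-5.48,9.73,5.15],
  ],
  twist=[0,0,0,0,0.2,0.2,0.2,0.2],
  jaw=[0.7,0.7,0.7,0.7,0.7,0.7,0.7,0.7],
)

```text
t: 11.4
ee_pos: [550.5, -72.0, 180.5]
eef_rot: [-0.313, 1.482, 0.299]
ft_force: [-0.2, 0.5, -1.8]
finger_gap: 54.8
```

```bash
python3 -c "
from cab import *
x,y=W(535,VC)
go((x,y,180,112.6),(x,y,60,112.6),(x,y,33,112.6))"
```

```text
t 11.40 p [550.5 -72.  180.5] yang 112.5 gap 54.8 F [-0.2  0.5 -1.8] q [-0.28 -0.12  1.87  0.02  1.33 -2.24]
[557.6  52.7 180.  112.6] -> lin [0.05, 3.75, 1.81] twist -0.01 dist 125
[557.6  52.7  60.  112.6] -> lin [4.04, 3.83, 1.56] twist -0.01 dist 174
[557.6  52.7  33.  112.6] -> lin [4.94, 3.85, 1.5] twist -0.01 dist 193
```

send_rows(
  linear=[
    [0.05,3.75,1.81],
    [0.05,3.75,1.81],
    [0.05,3.75,1.81],
    [0.05,3.75,1.81],
    [2,3.8,1.7],
    [3.2,3.8,1.6],
    [4.04,3.83,1.56],
    [4.04,3.83,1.56],
  ],
  twist=[0,0,0,0,0,0,0,0],
  jaw=[0.7,0.7,0.7,0.7,0.7,0.7,0.7,0.7],
)

```text
t: 12.2
ee_pos: [553.4, 51.9, 54.7]
eef_rot: [-0.311, 1.493, 0.301]
ft_force: [0.1, 0.4, -1.7]
finger_gap: 54.4
```

```bash
python3 -c "
from cab import *
x,y=W(535,VC)
go((x,y,32,112.6))"
```

```text
t 12.20 p [553.4  51.9  54.7] yang 112.5 gap 54.4 F [ 0.1  0.4 -1.7] q [-0.04  0.03  1.95  0.01  1.11 -2.01]
[557.6  52.7  32.  112.6] -> lin [0.76, -0.01, 0.1] twist -0.02 dist 23
```

send_rows(
  linear=[
    [0.4,0,0.1],
    [0.6,0,0.1],
    [0.76,0,0.1],
    [0.76,0,0.1],
    [0.76,0,0.1],
  ],
  twist=[0,0,0,0,0],
  jaw=[0.7,0.7,0.7,0.7,0.7],
)

```text
t: 12.7
ee_pos: [558.1, 53.1, 33.0]
eef_rot: [-0.312, 1.491, 0.3]
ft_force: [0.0, 0.2, -2.4]
finger_gap: 55.1
```

send_rows(
  linear=[
    [0.05,0,0],
    [0.08,0,0],
    [0.08,0,0],
    [0.08,0,0],
    [0.08,0,0],
    [-1.4,0,0],
    [-3,0,0],
    [-5,0,0],
  ],
  twist=[0,0,0,0,0,0,0,0],
  jaw=[0.7,0.7,-0.6,-0.6,-0.6,-0.6,-0.6,-1],
)

```text
t: 13.5
ee_pos: [549.3, 52.5, 173.7]
eef_rot: [-0.311, 1.493, 0.301]
ft_force: [1.7, 0.6, -0.1]
finger_gap: 80.3
```

```bash
python3 -c "
from cab import *
go((567,-419,200,117))"
```

```text
t 13.50 p [549.3  52.5 173.7] yang 112.5 gap 80.3 F [ 1.7  0.6 -0.1] q [-0.04 -0.12  1.88  0.01  1.33 -2.01]
[ 567 -419  200  117] -> lin [-0.91, -14.76, -5.43] twist -0.9 dist 473
```

send_rows(
  linear=[
    [-0.9,-14.76,-5.43],
    [-0.9,-14.76,-5.43],
    [-0.9,-14.76,-5.43],
    [-0.9,-14.76,-5.43],
    [-0.9,-14.76,-5.43],
    [-0.9,-14.76,-5.43],
    [-0.9,-14.76,-5.43],
    [-0.9,-14.76,-5.43],
  ],
  twist=[-0.9,-0.9,-0.9,-0.9,-0.9,-0.9,-0.9,-0.9],
  jaw=[-1,-1,-1,-1,-1,-1,-1,-1],
)

```text
t: 14.3
ee_pos: [564.1, -348.7, 196.0]
eef_rot: [-0.374, 1.483, 0.359]
ft_force: [1.7, 0.0, -0.1]
finger_gap: 85.4
```

```bash
python3 -c "
from cab import *
go((567,-419,200,117))"
```

```text
t 14.30 p [ 564.1 -348.7  196. ] yang 117.0 gap 85.4 F [ 1.7  0.  -0.1] q [-0.68  0.13  1.59  0.04  1.38 -2.73]
[ 567 -419  200  117] -> lin [-0.14, -2.13, -0.97] twist -0.01 dist 70
```

send_rows(
  linear=[
    [-0.1,-2.13,-0.97],
    [-0.1,-2.13,-0.97],
    [-0.1,-2.13,-0.97],
    [-0.1,-2.13,-0.97],
  ],
  twist=[0,0,0,0],
  jaw=[-1,-1,-1,-1],
)

```text
t: 14.7
ee_pos: [566.9, -419.0, 198.6]
eef_rot: [-0.373, 1.483, 0.359]
ft_force: [-0.1, 0.6, 0.0]
finger_gap: 85.0
```

```bash
python3 -c "
from cab import *
x,y,a,f=tin(567,-419); save('w5',f)
go((x,y,90,a+90),(x,y,8,a+90))"
```

```text
tin px [318. 174.] 5677 ctr [ 567.9 -423.1] size [88.9 56.2] long 27.1 z 47.0
t 14.75 p [ 567.1 -418.2  198.7] yang 117.0 gap 85.3 F [-0.6  0.4  0.7] q [-0.76  0.23  1.47  0.04  1.4  -2.81]
[ 567.9 -423.1   90.   117.1] -> lin [3.62, -0.08, -0.24] twist -0.03 dist 109
[ 567.9 -423.1    8.   117.1] -> lin [6.35, -0.02, -0.38] twist -0.03 dist 191
```

send_rows(
  linear=[
    [3.62,-0.08,-0.24],
    [3.62,-0.08,-0.24],
    [3.62,-0.08,-0.24],
    [6.35,-0.02,-0.38],
    [6.35,-0.02,-0.38],
    [6.35,-0.02,-0.38],
    [6.35,-0.02,-0.38],
    [6.35,-0.02,-0.38],
  ],
  twist=[0,0,0,0,0,0,0,0],
  jaw=[-1,-1,-1,-1,-1,0.7,0.7,0.7],
)

```text
t: 15.55
ee_pos: [569.9, -424.3, 11.9]
eef_rot: [-0.378, 1.48, 0.357]
ft_force: [0.2, -0.6, -2.6]
finger_gap: 55.0
```

send_rows(
  linear=[
    [0,0,0],
    [0,0,0],
  ],
  twist=[0,0],
  jaw=[0.7,0.7],
)

```text
t: 15.75
ee_pos: [571.2, -425.4, 14.7]
eef_rot: [-0.38, 1.478, 0.354]
ft_force: [-0.5, -0.2, -1.8]
finger_gap: 55.2
```

```bash
python3 -c "
from cab import *
x,y=W(535,VC+88)
go((568,-421,180,None),(x,y,180,112.6))"
```

```text
t 15.75 p [ 571.2 -425.4   14.7] yang 117.0 gap 55.2 F [-0.5 -0.2 -1.8] q [-0.76  0.42  1.56  0.05  1.11 -2.82]
(568, -421, 180) -> lin [-5.51, 0.01, 0.28] twist 0 dist 165
[523.7 134.  180.  112.6] -> lin [-5.64, 17.15, 7.39] twist 0.88 dist 585
```

send_rows(
  linear=[
    [-1.5,0,0],
    [-3,0,0.1],
    [-4.5,0,0.2],
    [-5.5,0,0.28],
    [-5.64,17.15,7.39],
    [-5.64,17.15,7.39],
    [-5.64,17.15,7.39],
    [-5.64,17.15,7.39],
  ],
  twist=[0,0,0,0,0.88,0.88,0.88,0.88],
  jaw=[0.7,0.7,0.7,0.7,0.7,0.7,0.7,0.7],
)

```text
t: 16.55
ee_pos: [551.8, -220.2, 180.6]
eef_rot: [-0.319, 1.486, 0.295]
ft_force: [0.0, 0.7, -2.6]
finger_gap: 54.8
```

```bash
python3 -c "
from cab import *
x,y=W(535,VC+88)
go((x,y,180,112.6))"
```

```text
t 16.55 p [ 551.8 -220.2  180.6] yang 112.6 gap 54.8 F [ 0.   0.7 -2.6] q [-0.52 -0.02  1.78  0.03  1.33 -2.49]
[523.7 134.  180.  112.6] -> lin [-0.07, 11.26, 3.68] twist -0.0 dist 355
```

send_rows(
  linear=[
    [-0.07,11.26,3.68],
    [-0.07,11.26,3.68],
    [-0.07,11.26,3.68],
    [-0.07,11.26,3.68],
    [-0.07,11.26,3.68],
    [-0.07,11.26,3.68],
    [-0.07,11.26,3.68],
    [-0.07,11.26,3.68],
  ],
  twist=[0,0,0,0,0,0,0,0],
  jaw=[0.7,0.7,0.7,0.7,0.7,0.7,0.7,0.7],
)

```text
t: 17.35
ee_pos: [522.7, 138.7, 180.9]
eef_rot: [-0.322, 1.484, 0.302]
ft_force: [-0.6, -1.7, -2.5]
finger_gap: 55.0
```

```bash
python3 -c "
from cab import *
x,y=W(535,VC+88)
go((x,y,180,112.6),(x,y,60,112.6),(x,y,34,112.6))"
```

```text
t 17.35 p [522.7 138.7 180.9] yang 112.9 gap 55.0 F [-0.6 -1.7 -2.5] q [ 0.13 -0.16  1.9  -0.01  1.33 -1.84]
[523.7 134.  180.  112.6] -> lin [0.03, -0.16, -0.03] twist 0.06 dist 5
[523.7 134.   60.  112.6] -> lin [4.02, -0.06, -0.27] twist 0.06 dist 121
[523.7 134.   34.  112.6] -> lin [4.89, -0.04, -0.32] twist 0.06 dist 147
```

send_rows(
  linear=[
    [1,-0.15,0],
    [2.3,-0.1,-0.15],
    [3.4,-0.06,-0.27],
    [4.02,-0.06,-0.27],
    [4.5,-0.04,-0.3],
    [4.8,-0.04,-0.32],
    [4.89,-0.04,-0.32],
    [4.89,-0.04,-0.32],
  ],
  twist=[0,0,0,0,0,0,0,0],
  jaw=[0.7,0.7,0.7,0.7,0.7,0.7,0.7,0.7],
)

```text
t: 18.15
ee_pos: [524.6, 133.8, 34.6]
eef_rot: [-0.321, 1.483, 0.301]
ft_force: [0.2, 0.1, -3.8]
finger_gap: 54.8
```

send_rows(
  linear=[
    [0.04,0,0],
    [0.06,0,0],
    [0.06,0,0],
  ],
  twist=[0,0,0],
  jaw=[0.7,0.7,0.7],
)

```text
t: 18.45
ee_pos: [525.2, 133.9, 33.5]
eef_rot: [-0.322, 1.481, 0.301]
ft_force: [0.2, 0.4, -3.0]
finger_gap: 55.2
```

send_rows(
  linear=[
    [0.06,0,0],
    [0.1,0,0],
    [0.1,0,0],
    [0.1,0,0],
    [0.1,0,0],
    [-1.4,0,0],
    [-3,0,0],
    [-5,0,0],
  ],
  twist=[0,0,0,0,0,0,0,0],
  jaw=[0.7,0.7,0.7,-0.6,-0.6,-0.6,-0.6,-1],
)

```text
t: 19.25
ee_pos: [515.1, 133.7, 174.2]
eef_rot: [-0.322, 1.482, 0.301]
ft_force: [1.7, -0.3, 0.1]
finger_gap: 80.5
```

```bash
python3 -c "
from cab import *
go((*W(437,VC),210,22.6))"
```

```text
t 19.25 p [515.1 133.7 174.2] yang 112.9 gap 80.5 F [ 1.7 -0.3  0.1] q [ 0.12 -0.17  1.93 -0.01  1.32 -1.85]
[467.1  15.1 210.   22.6] -> lin [-1.3, -3.05, -2.94] twist -17.94 dist 133
```

send_rows(
  linear=[
    [-1.3,-3.05,-2.94],
    [-1.3,-3.05,-2.94],
    [-1.3,-3.05,-2.94],
    [-1.3,-3.05,-2.94],
    [-1.3,-3.05,-2.94],
    [-1.3,-3.05,-2.94],
    [-1.3,-3.05,-2.94],
    [-1.3,-3.05,-2.94],
  ],
  twist=[18.06,18.06,18.06,18.06,18.06,18.06,18.06,18.06],
  jaw=[-1,-1,-1,-1,-1,-1,-1,-1],
)

```text
t: 20.05
ee_pos: [467.2, 14.9, 210.3]
eef_rot: [0.645, 1.415, -0.603]
ft_force: [-0.3, 0.5, 1.2]
finger_gap: 85.6
```

```bash
python3 -c "
from cab import *
go((*W(437,VC),210,22.6))"
```

```text
t 20.05 p [467.2  14.9 210.3] yang 43.9 gap 85.6 F [-0.3  0.5  1.2] q [-0.13 -0.38  2.03  0.01  1.42 -0.9 ]
[467.1  15.1 210.   22.6] -> lin [0.01, 0.0, -0.0] twist 4.26 dist 0
```

send_rows(
  linear=[
    [0,0,0],
    [0,0,0],
    [0,0,0],
    [0,0,0],
  ],
  twist=[4.26,4.26,4.26,4.26],
  jaw=[-1,-1,-1,-1],
)

```text
t: 20.45
ee_pos: [467.3, 14.9, 210.5]
eef_rot: [0.938, 1.312, -0.876]
ft_force: [-0.3, -0.4, 0.7]
finger_gap: 85.5
```

```bash
python3 - <<'E'
from cab import *
f,P=cloud("wrist"); save("w6",f)
X=P.reshape(-1,3); X=X[~np.isnan(X[:,0])]; u,v=X[:,:2]@[C,S],X[:,:2]@[-S,C]
m=(X[:,2]>66)&(X[:,2]<80)&(abs(u-437)<22)&(abs(v-VC)<70)
print("handle",m.sum(),np.percentile(u[m],[5,50,95]),np.percentile(v[m],[1,99]))
T,PT=cloud("top"); X=np.vstack([X,PT.reshape(-1,3)]); u,v=X[:,:2]@[C,S],X[:,:2]@[-S,C]
for k in (-88,0,88):
    m=(X[:,2]>58)&(X[:,2]<78)&(abs(u-535)<70)&(abs(v-VC-k)<44)
    r=cv2.minAreaRect(np.c_[u[m],v[m]].astype(np.float32)) if m.sum()>5 else None; print(k,m.sum(),r,np.percentile(X[m,2],[5,50,95]) if r else "")
print(R.from_rotvec(observe()['eef_rot']).as_matrix()[:,0].round(3))
hu=437
go((*W(hu,VC),120,22.6),(*W(hu,VC),49,22.6))
E
```

```text
handle 1798 [433.98466015 439.26123315 444.79364087] [-223.47425585 -107.47240941]
-88 3951 ((534.1439208984375, -255.20326232910156), (89.61001586914062, 59.635040283203125), 0.03184209391474724) [62.04351501 66.95771741 68.6424442 ]
0 5945 ((534.9669189453125, -166.0362548828125), (90.12126922607422, 60.306373596191406), 0.04612448439002037) [64.37490277 66.98657095 68.41374169]
88 7933 ((536.1832885742188, -78.22044372558594), (89.76932525634766, 59.928009033203125), 0.33513036370277405) [64.71764567 66.94482108 68.54869734]
[ 0.068 -0.    -0.998]
t 20.55 p [467.2  14.9 210.5] yang 22.7 gap 85.1 F [-0.3  0.1  0.5] q [-0.13 -0.38  2.03  0.01  1.42 -0.53]
[467.1  15.1 120.   22.6] -> lin [3.01, -0.19, -0.08] twist 0.02 dist 90
[467.1  15.1  49.   22.6] -> lin [5.37, -0.34, -0.15] twist 0.02 dist 161
```

View pics/w6.png

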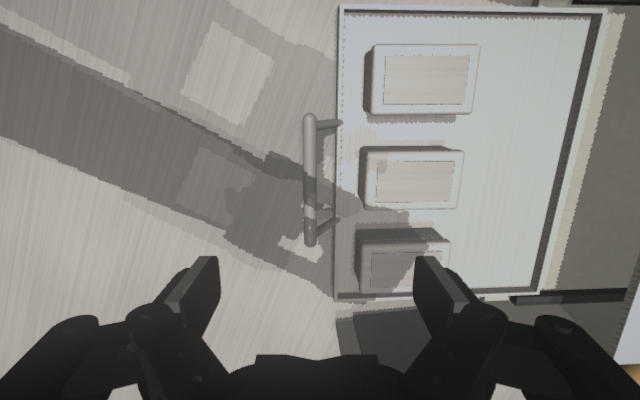

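The wrist view shows three tins in a row on the tray at (425,78), (412,178) and (403,260) px. They are lid up and parallel, with tops at 67 mm, so flat on the floor. The handle is at (310,180).

send_rows(
  linear=[
    [3.0,-0.17,-0.08],
    [3.0,-0.17,-0.08],
    [5.37,-0.32,-0.15],
    [5.37,-0.32,-0.15],
    [5.37,-0.32,-0.15],
    [5.37,-0.32,-0.15],
    [5.37,-0.32,-0.15],
    [5.37,-0.32,-0.15],
  ],
  twist=[0,0,0,0,0,0,0,0],
  jaw=[-0.3,-0.3,-0.3,-0.3,0.9,0.9,0.9,0.9],
)

```text
t: 21.35
ee_pos: [469.8, 15.2, 51.8]
eef_rot: [0.938, 1.308, -0.872]
ft_force: [-0.0, 1.6, 4.6]
finger_gap: 9.4
```

```bash
python3 -c "
from cab import *
go((*W(560,VC),50,22.6),(*W(672,VC),50,22.6),(*W(683,VC),50,22.6))"
```

```text
t 21.35 p [469.8  15.2  51.8] yang 22.7 gap 9.4 F [-0.   1.6  4.6] q [-0.13 -0.19  2.16  0.01  1.1  -0.53]
[580.6  62.3  50.   22.6] -> lin [0.33, 4.0, -0.03] twist 0.02 dist 120
[684.  105.4  50.   22.6] -> lin [0.58, 7.73, -0.03] twist 0.02 dist 232
[694.2 109.6  50.   22.6] -> lin [0.61, 8.09, -0.03] twist 0.02 dist 243
```

send_rows(
  linear=[
    [0.02,0.25,0],
    [0.05,0.7,0],
    [0.1,1.2,0],
    [0.14,1.7,0],
    [0.18,2.2,0],
    [0.22,2.7,0],
    [0.26,3.2,0],
    [0.3,3.6,0],
  ],
  twist=[0,0,0,0,0,0,0,0],
  jaw=[0.9,0.9,0.9,0.9,0.9,0.9,0.9,0.9],
)

```text
t: 22.15
ee_pos: [571.8, 57.7, 51.8]
eef_rot: [0.939, 1.307, -0.87]
ft_force: [-3.6, 2.5, 7.5]
finger_gap: 9.3
```

```bash
python3 -c "
from cab import *
go((*W(672,VC),52,22.6),(*W(683,VC),52,22.6))"
```

```text
t 22.15 p [571.8  57.7  51.8] yang 22.7 gap 9.3 F [-3.6  2.5  7.5] q [-0.03  0.07  1.92  0.    1.08 -0.43]
[684.  105.4  52.   22.6] -> lin [0.27, 4.05, -0.03] twist 0.02 dist 122
[694.2 109.6  52.   22.6] -> lin [0.3, 4.42, -0.03] twist 0.02 dist 133
```

send_rows(
  linear=[
    [0.03,0.5,0],
    [0.07,1.0,0],
    [0.1,1.5,0],
    [0.14,2.0,0],
    [0.18,2.5,0],
    [0.22,3.0,0],
    [0.25,3.4,0],
    [0.27,3.8,0],
  ],
  twist=[0,0,0,0,0,0,0,0],
  jaw=[0.9,0.9,0.9,0.9,0.9,0.9,0.9,0.9],
)

```text
t: 22.95
ee_pos: [678.2, 101.9, 51.9]
eef_rot: [0.938, 1.307, -0.87]
ft_force: [-1.8, -1.8, 1.1]
finger_gap: 9.0
```

send_rows(
  linear=[
    [0.02,0.2,0],
    [0.03,0.4,0],
    [0.04,0.6,0],
    [0.04,0.8,0],
  ],
  twist=[0,0,0,0],
  jaw=[0.9,0.9,0.9,0.9],
)

```text
t: 23.35
ee_pos: [696.2, 109.4, 51.8]
eef_rot: [0.93, 1.316, -0.88]
ft_force: [-31.6, -11.9, 19.9]
finger_gap: 9.3
```

send_rows(
  linear=[
    [0,0.25,0],
    [0,0.3,0],
  ],
  twist=[0,0],
  jaw=[0.9,0.9],
)

```text
t: 23.55
ee_pos: [695.9, 109.3, 51.7]
eef_rot: [0.914, 1.333, -0.9]
ft_force: [-40.3, -13.7, 26.5]
finger_gap: 9.2
```

```bash
python3 -c "
from cab import *
go()
print(R.from_rotvec(observe()['eef_rot']).as_matrix()[:,0].round(3))"
```

```text
t 23.55 p [695.9 109.3  51.7] yang 22.8 gap 9.2 F [-40.3 -13.7  26.5] q [ 0.06  0.37  1.56 -0.02  1.18 -0.33]
[ 0.036 -0.013 -0.999]
```

send_rows(
  linear=[
    [0,0.05,0],
    [0,0.05,0],
    [0,0.05,0],
    [0,0.05,0],
    [-1.4,0.05,0],
    [-3,0.05,0],
    [-4.6,0.05,0],
    [-5.5,0.05,0],
  ],
  twist=[0,0,0,0,0,0,0,0],
  jaw=[0.9,0.2,0.2,0.2,0.2,0.2,0.2,0.2],
)

```text
t: 24.35
ee_pos: [693.6, 112.4, 222.8]
eef_rot: [0.917, 1.327, -0.894]
ft_force: [0.2, 0.7, 0.1]
finger_gap: 34.5
```

```bash
python3 - <<'E'
from cab import *
go()
f,P=cloud("wrist"); save("w7",f)
X=P.reshape(-1,3); X=X[~np.isnan(X[:,0])]; u,v=X[:,:2]@[C,S],X[:,:2]@[-S,C]
m=(X[:,2]>66)&(X[:,2]<80)&(abs(u-683)<35)&(abs(v-VC)<70)
print("handle",m.sum(),np.percentile(u[m],[5,50,95]),np.percentile(v[m],[1,99]))
T,PT=cloud("top"); X=PT.reshape(-1,3); u,v=X[:,:2]@[C,S],X[:,:2]@[-S,C]
for n,sg in (("L",1),("R",-1)):
    m=(X[:,2]>92)&(X[:,2]<112)&(u<UF-8)&(u>UF-190)&(abs(v-VC-sg*185)<70)
    h=np.c_[u[m],v[m]].astype(np.float32); r=cv2.minAreaRect(h); print(n,m.sum(),r, (cv2.boxPoints(r)-[UF,VC]).round(0).tolist())
E
```

```text
t 24.35 p [693.6 112.4 222.8] yang 22.8 gap 34.5 F [0.2 0.7 0.1] q [ 0.06  0.21  1.46 -0.02  1.43 -0.33]
handle 1780 [676.24143077 682.17219248 715.98715188] [-223.43939947 -107.85531636]
L 227 ((566.02587890625, 36.13883972167969), (14.803376197814941, 177.5325164794922), 80.01744842529297) [[-184.0, 210.0], [-9.0, 179.0], [-6.0, 194.0], [-181.0, 224.0]]
R 239 ((562.522216796875, -351.90850830078125), (181.21612548828125, 16.50010108947754), 3.3651976585388184) [[-189.0, -183.0], [-188.0, -200.0], [-8.0, -189.0], [-9.0, -173.0]]
```

View pics/w7.png

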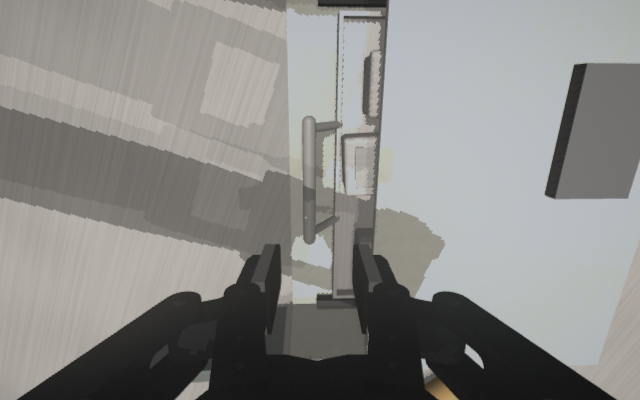

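The handle is at (310,180) px, in line with the cabinet front, so the tray is home. The tins are just under the roof edge but look unevenly set back (about x=345 and x=368 px), so I'll check that numerically.

```bash
python3 - <<'E'
from cab import *
f,P=cloud("wrist"); u=P[...,0]*C+P[...,1]*S; v=-P[...,0]*S+P[...,1]*C; z=P[...,2]
with np.errstate(invalid="ignore"):
  for k in range(-140,141,10):
    m=(abs(v-VC-k)<5)&(z>60)&(z<72)&(u>692)&(u<760); m2=(abs(v-VC-k)<5)&(z>15)&(z<60)&(u>692)&(u<760)
    print(k,m.sum(),"tin-top u",np.round(np.percentile(u[m],[3,97]),0) if m.sum()>5 else "", "z",np.round(np.median(z[m]),0) if m.sum()>5 else "","low u max",np.round(np.max(u[m2]),0) if m2.sum() else "")
cv2.imwrite("pics/w7c.png",cv2.resize(f[0:310,270:400][...,::-1],None,fx=2,fy=1.9))
E
```

```text
-140 0 tin-top u  z  low u max 736.0
-130 0 tin-top u  z  low u max 735.0
-120 0 tin-top u  z  low u max 734.0
-110 0 tin-top u  z  low u max 733.0
-100 0 tin-top u  z  low u max 732.0
-90 0 tin-top u  z  low u max 733.0
-80 0 tin-top u  z  low u max 733.0
-70 26 tin-top u [731. 743.] z 66.0 low u max 753.0
-60 38 tin-top u [733. 744.] z 63.0 low u max 754.0
-50 3 tin-top u  z  low u max 753.0
-40 0 tin-top u  z  low u max 754.0
-30 0 tin-top u  z  low u max 753.0
-20 0 tin-top u  z  low u max 724.0
-10 217 tin-top u [719. 743.] z 67.0 low u max 721.0
0 281 tin-top u [718. 743.] z 67.0 low u max 719.0
10 315 tin-top u [717. 743.] z 67.0 low u max 718.0
20 329 tin-top u [715. 743.] z 67.0 low u max 717.0
30 363 tin-top u [714. 743.] z 67.0 low u max 715.0
40 305 tin-top u [714. 743.] z 66.0 low u max 753.0
50 6 tin-top u [692. 693.] z 60.0 low u max 754.0
60 113 tin-top u [733. 743.] z 66.0 low u max 741.0
70 155 tin-top u [733. 743.] z 67.0 low u max 735.0
80 159 tin-top u [733. 743.] z 66.0 low u max 735.0
90 176 tin-top u [733. 743.] z 66.0 low u max 735.0
100 167 tin-top u [733. 744.] z 66.0 low u max 735.0
110 135 tin-top u [733. 743.] z 66.0 low u max 739.0
120 0 tin-top u  z  low u max 754.0
130 0 tin-top u  z  low u max 754.0
140 0 tin-top u  z  low u max 754.0
```

View pics/w7c.png

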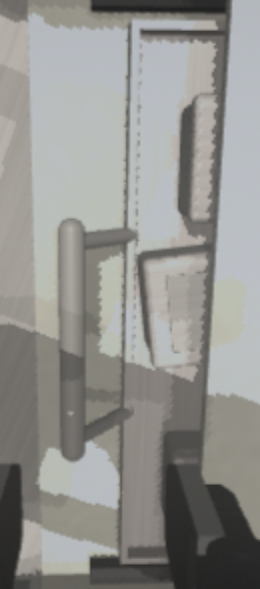

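The middle tin has been knocked about 15 mm forward and 7° round. That is likely the announced disturbance. It is still flat (top at 67 mm) on the floor, clear of the rim and its neighbours, so it can stay. Now the left door.

```bash
cat >> cab.py <<'E'
HV=177.0
def arc(side,th,rho=13,r=120):
    e=np.array([-np.sin(th),-side*np.cos(th)]); n=np.array([-np.cos(th),side*np.sin(th)])
    p=np.array([UF,VC+side*HV])+r*e+(14+rho)*n; return W(*p)
E
python3 -c "
from cab import *
s=arc(1,1.74,45); go((*s,200,22.6))"
```

```text
t 24.50 p [693.4 112.4 220.9] yang 22.8 gap 34.0 F [-0.2  0.6 -0.3] q [ 0.06  0.21  1.46 -0.02  1.43 -0.33]
[475.7 295.3 200.   22.6] -> lin [0.31, -4.35, -8.44] twist 0.04 dist 285
```

send_rows(
  linear=[
    [0.3,-4.35,-8.44],
    [0.3,-4.35,-8.44],
    [0.3,-4.35,-8.44],
    [0.3,-4.35,-8.44],
    [0.3,-4.35,-8.44],
    [0.3,-4.35,-8.44],
    [0.3,-4.35,-8.44],
    [0.3,-4.35,-8.44],
  ],
  twist=[0,0,0,0,0,0,0,0],
  jaw=[1,1,1,1,1,1,1,1],
  newtons=40,
)

```text
t: 25.3
ee_pos: [474.9, 295.3, 198.5]
eef_rot: [0.914, 1.329, -0.895]
ft_force: [0.2, -0.1, 0.8]
finger_gap: 0.1
```

```bash
python3 -c "
from cab import *
go((*arc(1,1.74,45),63,None),*[(*arc(1,t),63,None) for t in (1.7,1.6,1.5,1.35,1.2)])"
```

```text
t 25.30 p [474.9 295.3 198.5] yang 22.9 gap 0.1 F [ 0.2 -0.1  0.8] q [ 0.44 -0.1   1.82 -0.03  1.39  0.04]
(np.float64(475.7150220907599), np.float64(295.25256345848396), 63) -> lin [4.51, -0.13, -0.12] twist 0 dist 136
(np.float64(482.9796331987627), np.float64(259.14260776279264), 63) -> lin [4.54, -0.37, 1.08] twist 0 dist 140
(np.float64(484.1327480814704), np.float64(246.9019258747288), 63) -> lin [4.55, -0.49, 1.47] twist 0 dist 144
(np.float64(486.50213128778097), np.float64(234.83751580878894), 63) -> lin [4.56, -0.58, 1.88] twist 0 dist 149
(np.float64(492.2816549169221), np.float64(217.33432094523812), 63) -> lin [4.57, -0.63, 2.49] twist 0 dist 157
(np.float64(500.61192547839534), np.float64(200.89134931040624), 63) -> lin [4.59, -0.58, 3.1] twist 0 dist 167
```

send_rows(
  linear=[
    [1.6,-0.1,-0.1],
    [3.2,-0.13,-0.12],
    [4.51,-0.13,-0.12],
    [4.51,-0.13,-0.12],
    [4.54,-0.37,1.08],
    [4.55,-0.49,1.47],
    [4.56,-0.58,1.88],
    [4.57,-0.63,2.4],
  ],
  twist=[0,0,0,0,0,0,0,0],
  jaw=[1,1,1,1,1,1,1,1],
)

```text
t: 26.1
ee_pos: [492.6, 219.7, 64.9]
eef_rot: [0.917, 1.327, -0.893]
ft_force: [-0.3, 1.1, 0.7]
finger_gap: -0.2
```

```bash
python3 -c "
from cab import *
go(*[(*arc(1,t),63,None) for t in (1.2,1.05,.9,.75,.6,.45,.3,.2)])"
```

```text
t 26.10 p [492.6 219.7  64.9] yang 22.9 gap -0.2 F [-0.3  1.1  0.7] q [ 0.29 -0.01  1.97 -0.03  1.14 -0.09]
(np.float64(500.61192547839534), np.float64(200.89134931040624), 63) -> lin [0.08, 0.0, 0.68] twist 0 dist 20
(np.float64(511.3058630543876), np.float64(185.87787459826814), 63) -> lin [0.1, 0.14, 1.28] twist 0 dist 39
(np.float64(524.123304861704), np.float64(172.63106708372743), 63) -> lin [0.13, 0.36, 1.85] twist 0 dist 57
(np.float64(538.7763987901167), np.float64(161.44842150513801), 63) -> lin [0.15, 0.66, 2.38] twist 0 dist 74
(np.float64(554.9360679401902), np.float64(152.58107597384182), 63) -> lin [0.18, 1.04, 2.86] twist 0 dist 92
(np.float64(572.2394009809931), np.float64(146.22817195360886), 63) -> lin [0.21, 1.49, 3.28] twist 0 dist 108
(np.float64(590.2978023562016), np.float64(142.5323819726852), 63) -> lin [0.24, 2.0, 3.63] twist 0 dist 124
(np.float64(602.5563706597185), np.float64(141.58820499483022), 63) -> lin [0.26, 2.36, 3.82] twist 0 dist 135
```

send_rows(
  linear=[
    [0.08,0,0.68],
    [0.1,0.14,1.28],
    [0.13,0.36,1.85],
    [0.15,0.66,2.38],
    [0.18,1.04,2.86],
    [0.2,1.49,3.28],
    [0.22,2.0,3.63],
    [0.24,2.36,3.82],
  ],
  twist=[0,0,0,0,0,0,0,0],
  jaw=[1,1,1,1,1,1,1,1],
)

```text
t: 26.9
ee_pos: [604.6, 140.8, 64.2]
eef_rot: [0.918, 1.326, -0.893]
ft_force: [-1.1, 2.1, 2.6]
finger_gap: -0.2
```

```bash
python3 -c "
from cab import *
go(*[(*arc(1,t),63,None) for t in (.1,0,-.05,-.1)])
g,T=cloud('top'); save('t8',cv2.resize(g[50:300,150:550],None,fx=1.9,fy=1.9))"
```

```text
t 26.90 p [604.6 140.8  64.2] yang 22.8 gap -0.2 F [-1.1  2.1  2.6] q [ 0.12  0.17  1.78 -0.02  1.15 -0.27]
(np.float64(614.8479575956814), np.float64(141.87255972604345), 63) -> lin [0.06, 0.33, 0.1] twist 0 dist 10
(np.float64(627.0497496904846), np.float64(143.38260498784587), 63) -> lin [0.07, 0.72, 0.21] twist 0 dist 23
(np.float64(633.0788053664724), np.float64(144.59302170325861), 63) -> lin [0.08, 0.92, 0.25] twist 0 dist 29
(np.float64(639.0398306708933), np.float64(146.1032529071361), 63) -> lin [0.09, 1.12, 0.28] twist 0 dist 35
```

View pics/t8.png

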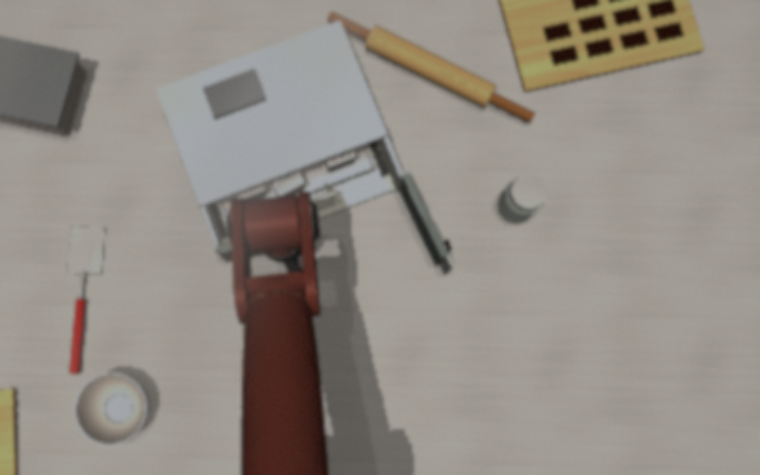

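The left door has swung nearly shut under the gripper at (270,225) px. The right door still stands open at (425,220), and three tins are visible at (255,190), (292,183) and (340,162). Now I'll push the left door home.

send_rows(
  linear=[
    [0.02,0.2,0.08],
    [0.04,0.4,0.12],
    [0.05,0.6,0.17],
    [0.06,0.75,0.2],
    [0.07,0.9,0.2],
    [0.07,1.0,0.2],
  ],
  twist=[0,0,0,0,0,0],
  jaw=[1,1,1,1,1,1],
)

```text
t: 27.55
ee_pos: [623.6, 142.9, 63.4]
eef_rot: [0.897, 1.348, -0.917]
ft_force: [-61.2, -21.6, 43.6]
finger_gap: -0.2
```

```bash
python3 -c "
from cab import *
go((*arc(1,0),63,None)); p=observe()['ee_pos']; print('u-UF',p[0]*C+p[1]*S-UF, 'v',-p[0]*S+p[1]*C-VC)"
```

```text
t 27.55 p [623.6 142.9  63.4] yang 22.9 gap -0.2 F [-61.2 -21.6  43.6] q [ 0.12  0.24  1.71 -0.03  1.19 -0.27]
(np.float64(627.0497496904846), np.float64(143.38260498784587), 63) -> lin [0.01, 0.11, 0.03] twist 0 dist 3
u-UF -30.324934990008387 v 57.91290836306189
```

send_rows(
  linear=[
    [0,-0.5,0],
    [0,-1.3,0],
    [-1.5,-1.5,0],
    [-3,-1.5,0],
    [-4.5,-1.5,0],
    [-4.7,-1.5,0],
  ],
  twist=[0,0,0,0,0,0],
  jaw=[1,1,1,1,1,1],
)

```text
t: 28.15
ee_pos: [583.9, 129.4, 212.4]
eef_rot: [0.902, 1.338, -0.909]
ft_force: [0.5, 0.3, 0.1]
finger_gap: 0.1
```

```bash
python3 -c "
from cab import *
g,T=cloud('top'); X=T.reshape(-1,3); u,v=X[:,:2]@[C,S]-UF,X[:,:2]@[-S,C]-VC
m=(X[:,2]>92)&(X[:,2]<108)&(u<10)&(u>-60)&(v>0)&(v<180); print('left door top edge',m.sum(),np.percentile(u[m],[5,50,95]).round(1) if m.sum() else '',np.percentile(v[m],[2,98]).round(0) if m.sum() else '')
print([np.median(u[m&(abs(v-k)<15)]).round(1) for k in (30,60,90,120,150)])
go((*arc(-1,1.63,45),200,22.6))"
```

```text
left door top edge 21 [-16.1  -8.    8.9] [128. 180.]
[np.float64(nan), np.float64(nan), np.float64(nan), np.float64(-16.0), np.float64(nan)]
t 28.20 p [583.1 129.3 210.3] yang 22.9 gap -0.3 F [0.6 0.3 0.2] q [ 0.11 -0.01  1.71 -0.02  1.42 -0.29]
[ 659.9 -167.9  200.    22.6] -> lin [0.62, -1.5, 10.11] twist 0.06 dist 307
  return _methods._mean(a, axis=axis, dtype=dtype,
  ret = ret.dtype.type(ret / rcount)
```

Top view of the door is hidden by the arm. I'll move to the right-hand side and check again from there.

send_rows(
  linear=[
    [0.6,-1.5,10.11],
    [0.6,-1.5,10.11],
    [0.6,-1.5,10.11],
    [0.6,-1.5,10.11],
    [0.6,-1.5,10.11],
    [0.6,-1.5,10.11],
    [0.6,-1.5,10.11],
    [0.6,-1.5,10.11],
  ],
  twist=[0,0,0,0,0,0,0,0],
  jaw=[1,1,1,1,1,1,1,1],
)

```text
t: 29.0
ee_pos: [659.2, -169.0, 198.0]
eef_rot: [0.903, 1.344, -0.914]
ft_force: [-0.1, -0.1, -0.5]
finger_gap: 0.1
```

```bash
python3 -c "
from cab import *
g,T=cloud('top'); X=T.reshape(-1,3); u,v=X[:,:2]@[C,S]-UF,X[:,:2]@[-S,C]-VC
for lo,hi in ((0,30),(30,60),(60,90),(90,120),(120,150)):
    m=(X[:,2]>88)&(X[:,2]<108)&(u<25)&(u>-60)&(v>lo)&(v<hi); print(lo,m.sum(),np.percentile(u[m],[5,50,95]).round(1) if m.sum() else '')
save('t9',cv2.resize(g[100:270,200:440],None,fx=3,fy=3))
go((*arc(-1,1.63,45),63,None),*[(*arc(-1,t),63,None) for t in (1.6,1.5,1.4,1.3)])"
```

```text
0 33 [-16.8  -9.1  -3.4]
30 40 [-17.1 -11.7  -3. ]
60 39 [-16.7 -11.9  -3.8]
90 40 [-16.5 -11.   -4.1]
120 42 [-16.8 -11.9  -3.5]
t 29.05 p [ 659.2 -167.5  198.4] yang 22.9 gap 0.2 F [ 0.6  0.1 -0.7] q [-0.35  0.19  1.52 -0.01  1.41 -0.75]
(np.float64(659.8956170877087), np.float64(-167.89472188488347), 63) -> lin [4.51, -0.03, -0.1] twist 0 dist 135
(np.float64(643.6094887220347), np.float64(-136.21633674742986), 63) -> lin [4.48, -0.12, -1.28] twist 0 dist 140
(np.float64(636.7184848493469), np.float64(-126.03409570510053), 63) -> lin [4.47, -0.2, -1.68] twist 0 dist 143
(np.float64(630.8784352054527), np.float64(-115.21477099538089), 63) -> lin [4.46, -0.24, -2.09] twist 0 dist 148
(np.float64(626.1476916359302), np.float64(-103.86646573437747), 63) -> lin [4.45, -0.23, -2.5] twist 0 dist 153
```

View pics/t9.png

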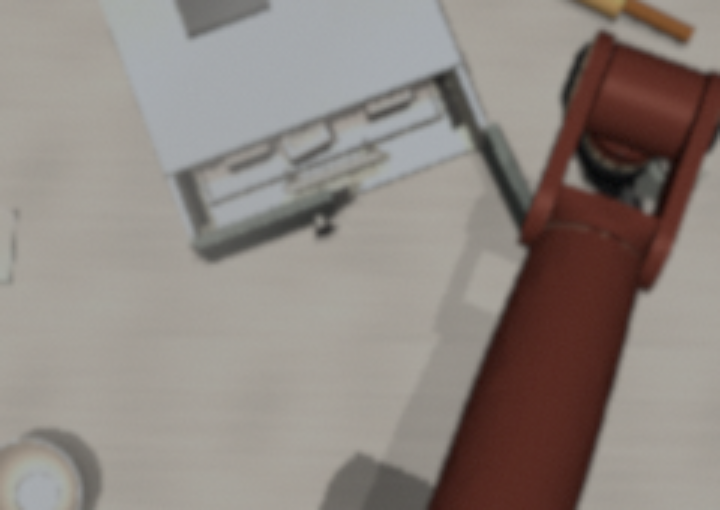

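The left door is shut and parallel to the front: outer face level at u ≈ -17 to -16 mm along its whole length, knob at (325,222) px. The tray and three tins are visible inside, and the right door is still open at (510,180). Now the right door.

send_rows(
  linear=[
    [1.6,0,0],
    [3.2,0,-0.1],
    [4.51,-0.03,-0.1],
    [4.51,-0.03,-0.1],
    [4.48,-0.12,-1.28],
    [4.47,-0.2,-1.68],
    [4.46,-0.24,-2.09],
    [4.45,-0.23,-2.5],
  ],
  twist=[0,0,0,0,0,0,0,0],
  jaw=[1,1,1,1,1,1,1,1],
)

```text
t: 29.85
ee_pos: [627.5, -103.4, 65.4]
eef_rot: [0.902, 1.34, -0.91]
ft_force: [1.0, -1.0, 2.0]
finger_gap: -0.1
```

```bash
python3 -c "
from cab import *
go(*[(*arc(-1,t),63,None) for t in (1.2,1.05,.9,.75,.6,.45,.3,.2)])"
```

```text
t 29.85 p [ 627.5 -103.4   65.4] yang 22.9 gap -0.1 F [ 1. -1.  2.] q [-0.27  0.21  1.73 -0.02  1.17 -0.67]
(np.float64(622.5735221667505), np.float64(-92.10256843700702), 63) -> lin [0.07, -0.01, -0.41] twist 0 dist 13
(np.float64(619.4557141125456), np.float64(-73.93545538213874), 63) -> lin [0.05, 0.13, -1.01] twist 0 dist 31
(np.float64(619.0877751293481), np.float64(-55.506420010859046), 63) -> lin [0.04, 0.36, -1.58] twist 0 dist 49
(np.float64(621.4779683334909), np.float64(-37.229338726964215), 63) -> lin [0.03, 0.67, -2.11] twist 0 dist 67
(np.float64(626.5726151385604), np.float64(-19.514675373040916), 63) -> lin [0.02, 1.06, -2.59] twist 0 dist 84
(np.float64(634.257300760721), np.float64(-2.760263097470329), 63) -> lin [0.01, 1.51, -3.01] twist 0 dist 101
(np.float64(644.3594437280983), np.float64(12.657630120408015), 63) -> lin [0.01, 2.02, -3.35] twist 0 dist 117
(np.float64(652.3272899663342), np.float64(22.021250859274346), 63) -> lin [0.01, 2.39, -3.53] twist 0 dist 128
```

send_rows(
  linear=[
    [0.06,0,-0.41],
    [0.05,0.13,-1.01],
    [0.04,0.36,-1.58],
    [0.03,0.67,-2.11],
    [0.02,1.06,-2.59],
    [0.01,1.51,-3.01],
    [0.01,2.02,-3.35],
    [0.01,2.39,-3.53],
  ],
  twist=[0,0,0,0,0,0,0,0],
  jaw=[1,1,1,1,1,1,1,1],
)

```text
t: 30.65
ee_pos: [652.9, 23.7, 62.7]
eef_rot: [0.901, 1.341, -0.91]
ft_force: [-0.2, -1.2, 1.9]
finger_gap: -0.1
```

```bash
python3 -c "
from cab import *
go(*[(*arc(-1,t),63,None) for t in (.1,0,-.05,-.1)]); p=observe()['ee_pos']; print('u-UF',p[0]*C+p[1]*S-UF, 'v',-p[0]*S+p[1]*C-VC)"
```

```text
t 30.65 p [652.9  23.7  62.7] yang 23.0 gap -0.1 F [-0.2 -1.2  1.9] q [-0.07  0.26  1.68 -0.02  1.18 -0.46]
(np.float64(661.1901324122199), np.float64(30.542635183250326), 63) -> lin [-0.01, 0.34, -0.1] twist 0 dist 11
(np.float64(670.8594164737023), np.float64(38.136640236966), 63) -> lin [-0.01, 0.74, -0.21] twist 0 dist 23
(np.float64(675.96657163705), np.float64(41.56178068760477), 63) -> lin [-0.0, 0.94, -0.25] twist 0 dist 29
(np.float64(681.2385298606794), np.float64(44.72738923216903), 63) -> lin [-0.0, 1.14, -0.28] twist 0 dist 35
u-UF -49.10398371626286 v -63.46850858185593
```

send_rows(
  linear=[
    [0,0.2,-0.08],
    [0,0.4,-0.12],
    [0,0.6,-0.17],
    [0,0.75,-0.2],
    [0,0.9,-0.2],
    [0,1.0,-0.2],
  ],
  twist=[0,0,0,0,0,0],
  jaw=[1,1,1,1,1,1],
)

```text
t: 31.25
ee_pos: [664.2, 33.5, 62.2]
eef_rot: [0.877, 1.368, -0.941]
ft_force: [-67.5, -27.5, 42.2]
finger_gap: -0.4
```

```bash
python3 -c "
from cab import *
go(); p=observe()['ee_pos']; print('u-UF',p[0]*C+p[1]*S-UF, 'v',-p[0]*S+p[1]*C-VC)"
```

```text
t 31.25 p [664.2  33.5  62.2] yang 22.9 gap -0.4 F [-67.5 -27.5  42.2] q [-0.05  0.31  1.62 -0.04  1.23 -0.43]
u-UF -34.92194928840274 v -58.70365995371401
```

It stopped about 5 mm short of where the left one did. I'll back off and look.

send_rows(
  linear=[
    [0,-0.5,0],
    [0,-1.3,0],
    [-1.5,-1.5,0],
    [-3,-3,0],
    [-4.5,-4.5,0],
    [-4.5,-5.5,-1],
    [-4.5,-5.5,-3],
    [-4.5,-5.5,-4],
  ],
  twist=[0,0,0,0,0,0,0,0],
  jaw=[1,1,1,1,1,1,1,1],
)

```text
t: 32.05
ee_pos: [466.8, 84.7, 199.9]
eef_rot: [0.881, 1.365, -0.943]
ft_force: [-0.1, 1.0, -0.5]
finger_gap: 0.1
```

```bash
cat > doors.py <<'E'
from cab import *
def doors(n):
    g,T=cloud('top'); f,Q=cloud('scene'); save(n,np.hstack([cv2.resize(g[120:230,240:400],(400,275)),cv2.resize(f[170:290,200:420],(400,275))]))
    for nm,A,zl in (("top",T,88),("scene",Q,95)):
        X=A.reshape(-1,3); u,v=X[:,:2]@[C,S]-UF,X[:,:2]@[-S,C]-VC
        o=[]
        for k in range(-165,180,30):
            m=(X[:,2]>zl)&(X[:,2]<108)&(u<30)&(u>-60)&(abs(v-k)<15); o.append((k,int(m.sum()),np.percentile(u[m],[5,95]).round(1).tolist() if m.sum()>4 else ''))
        print(nm,o)
E
python3 -c "
from doors import *
go(); print(R.from_rotvec(observe()['eef_rot']).as_matrix()[:,0].round(3)); doors('d1')"
```

```text
t 32.05 p [466.8  84.7 199.9] yang 22.7 gap 0.1 F [-0.1  1.  -0.5] q [ 0.04 -0.28  1.97 -0.03  1.47 -0.35]
[-0.016 -0.034 -0.999]
top [(-165, 63, [-16.6, 25.4]), (-135, 38, [-17.2, -3.3]), (-105, 41, [-16.6, -3.6]), (-75, 39, [-17.4, -3.5]), (-45, 42, [-17.1, -3.6]), (-15, 41, [-17.3, -4.1]), (15, 41, [-17.4, -3.7]), (45, 39, [-17.3, -4.0]), (75, 41, [-17.1, -4.0]), (105, 38, [-16.5, -3.6]), (135, 37, [-16.6, -2.9]), (165, 59, [-16.2, 22.0])]
scene [(-165, 89, [-13.6, 22.7]), (-135, 68, [-14.0, -0.9]), (-105, 64, [-14.6, -1.1]), (-75, 63, [-14.3, -1.0]), (-45, 61, [-14.3, -1.4]), (-15, 59, [-17.2, -1.1]), (15, 54, [-14.9, -1.4]), (45, 54, [-13.7, -0.8]), (75, 52, [-14.8, -1.1]), (105, 51, [-13.9, -1.5]), (135, 51, [-14.5, -0.9]), (165, 70, [-13.7, 25.4])]
```

View pics/d1.png

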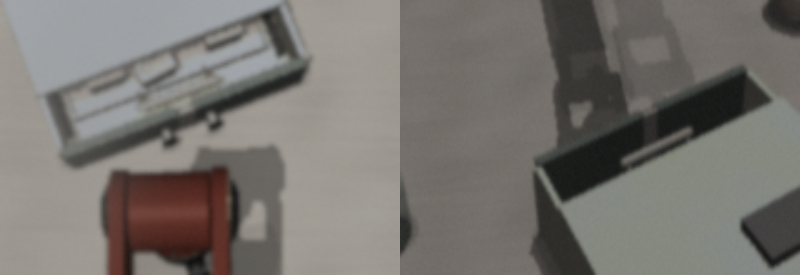

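Both doors are flush along their full width in both cameras, within 1 mm of each other in the top view. The crop shows the two knobs side by side at (168,138) and (213,120) px and the three tins inside. The 5 mm difference came from the change in tool lean. The arm is clear of everything, so I'm handing in.

```bash
python3 -c "
from h import *
print(observe()['t']); print(sign_off())"
```

```text
32.15
the job is handed in; nothing more can be done
None
```

The job is done and handed in at 32 s. I pulled the tray out to its stop, stood all three tins on it lid up and side by side, and slid it home. I shut the left door fully while the right one was still open, then shut the right door over it. There was no fourth tin in any view.

- **Tray:** the gripper travelled 251 mm from stop to home, and the handle last measured about 21 mm behind the front, where 22 mm is expected.
- **Tins:** all three measured flat before the slide, tops at 67 mm. Afterwards the left and middle tins measured flat again. The right tin was mostly hidden, so only its front showed, in the right place.
- **Middle tin:** I found it about 15 mm further forward and turned about 7° once the tray was in, probably from the announced knock. It was still flat and clear of the rim and the other tins, so I left it.
- **Doors:** both measure flush along their whole width in two cameras.
- **Disagreement:** the final push on the right door stopped about 5 mm short of where the left one did. I put this down to the tool's changed lean, since the cameras show both doors level.
- **Forces:** the last pushes on the doors reached about 78 to 84 N at the wrist, under the 120 N limit.
- **Bystanders:** I never approached the jar, bowl or scraper. I did not measure them again at the end.

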